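# Knock a pressed edge guard out of its former and set it on a carton

## Robot

A 6-joint arm with a two-finger parallel gripper is mounted at the origin on a cart in front of the work surface, level with it; the furniture and walls round the work are solid. World frame = base frame: x ahead of the robot, y to its left, z up, the work surface at z = 0. Lengths are in m, angles in rad, forces in N, time in s.
With the tool pointing down it reaches from about 0.25 to 0.775 m from the base axis. Payload 4 kg.
Tool frame: the origin (TCP) lies where the fingers leave the gripper's body, on its centre line; the fingertips stand 73 mm ahead of it and the grasp point (between the pads) lies 54 mm ahead of it; z points along the fingers, y is the line along which they close (so a half turn about z gives the same grasp; the last joint's range is limited). The gripper opens to 85 mm and grips with 20 to 120 N. Pads are 22 mm wide; open, the fingers measure 114 mm over their backs; the gripper's body (76 mm by 85 mm) begins 54 mm behind the grasp point. The pads swing forward as they close: fully open they stand 13 mm farther back than shut.
Start: joints at [1.113, 0.087, 1.371, -0, 1.684, -0.103], TCP at [0.191, 0.516, 0.304] pointing down, gripper open.
Joint ranges: [-3.1, 3.1], [-0.76, 2.03], [0.27, 2.55], [-1.08, 4.22], [0.17, 2.65], [-2.57, 2.57]. Speed limits (rad/s): [2.79, 2.79, 3.14, 3.14, 3.14, 3.14].

## Interface

Orientations are given as a unit quaternion [w, x, y, z].
In Python, from cell import sensors, imaging, robot gives the robot as it stands. The module is installed in compiled form; this text tells all that it offers.
- The arm moves only by the shell command python3 -m jog 'ROWS' [FORCE]. ROWS is text: rows parted by semicolons, each of 7 numbers parted by spaces: the turn, a rotation vector about the tool's x, y, z in rad, then the shift along the tool's x, y, z in mm, then the finger opening in mm, from 0 to 85.4. In form: wx wy wz tx ty tz fingers; .... A call has 1 to 20 rows; each row shifts and turns the commanded pose from where the row before left it, along the tool's axes as they then stand; what a row does not reach is not made up. A row lasts 1/12 s, in which the tool goes at most 41.7 mm and 7.16 degrees, less where a joint would pass 70% of its speed; a pose out of reach is approached as far as the arm can. A call with a gripper value outside its range is refused whole. The fingers move at their own pace and stop on an object; FORCE is the grip in N (left out, the last holds). Time passes only in rows, so rows that do not move let the fingers close. It gives the time, the measured TCP pose, the force, the opening and the grip force at its end, in the units of the state.
- sensors.get_state(): the state, without advancing time (a new reading comes with each control period).
- imaging.read_camera(name): name is "side" or "top"; returns a dict with "frame" (420x560x3 uint8, blue, green, red), "z_map" (420x560 float32, m along the optical axis (not along the pixel's ray), 0 where there is no reading), "K" (3x3 intrinsics, pixels), "D" ([k1, k2, p1, p2, k3] as OpenCV has them; the pictures are not rectified), "position" and "rotation" of the camera in the world. Camera axes: x right, y down, z forward; pixel columns grow to the right and rows downward; lengths in m; the calibration is good to about 2 mm. A picture is of the moment at which its call begins.
- robot.hand_in(): hands the job in; it is judged then, once.
The state is a dict: "clock": time; "joint_positions": joint angles; "dq": joint speeds; "effort": joint torques, N m; "tcp_pos": TCP position; "ee_rot": TCP orientation; "contact_force": force on the tool from outside, world axes, zero at the start; "moment": the same for the moment, N m; "width": finger opening in m; "finger_force": force on a finger pad.
Only numpy, scipy, OpenCV 4.12 (cv2) and the standard library are available. Lean on these libraries where they do the work, as an engineer would, in place of code of your own. Each camera call takes 0.05 s, during which the arm holds its last target. There are 200 camera calls.

## Task

An edge guard has just been pressed in the hinged former. Push the former's ejector lever right down so that the guard rises out of the cavity, lift the guard out, and set it astride one of the two long top edges of the larger carton, at the middle of that edge where the strap will cross: its plate flat on the carton's top and its flange hanging snug and parallel against the side. Leave the carton where it stands, and the other things on the bench alone.

Things in the scene. Friction and masses are not known exactly. Their poses are not given: they have to be found in the camera images.
- former: Hinged hand former (small bench die), fixed: grey block 105 (x) x 96 (y) mm, top 62 mm above the bench, on a dark shoe plate. Origin on the bench under the block's centre; z up; x points to its upper half, thrown back flat behind it (to x = 198 mm, up to 90 mm high). The ejector lever sticks out on the -y side
- cavity (a point): Centre of the cavity's mouth, in the block's top. The cavity, 67 (x) x 53 (y) mm, is open above; the guard lies in it with its rib tops level with the block's top and 1.5 mm of play each side, so it cannot be gripped before it is ejected. Axes as the former's
- ejector (a joint): Ejector lever, a rocker on a hinge along the former's x axis: 0 = lever end raised, guard fully down in the cavity; 0.45 rad = lever end right down (stop), lifter plate and guard raised by 25 mm. It takes about 4 N on the pad and stays where it is left
- ejector_pad (a point): Centre of the upper face of the lever's rubber-topped thumb pad (30 x 36 mm), 90 mm out from the hinge, moving with the lever; about 73 mm above the bench when raised and 34 mm when right down
- ejector_hinge (a point): The lever's hinge, 34 mm above the bench; the hinge axis runs along the former's x axis
- guard: Pressed edge guard, light bare metal, 130 g: right-angled saddle 50 mm wide (y). Origin at the inner corner of the bend, mid-width. Plate: 3.5 mm thick, underside at z = 0, from the origin 50 mm along +x. Flange: 3.5 mm thick, inner face at x = 0, hanging to z = -32 mm. In the former its axes are the former's; origin 48 mm above the bench, 73 mm when ejected
- guard_grip (a point): Point on the guard over its centre of mass: x = 13, y = 0, z = 10 mm. Strap ribs 4 mm thick run along both sides (outer faces at y = +-25 mm), standing 10 mm above the plate (to z = 13.5 mm, x = -13 to 43 mm) and 10 mm out from the flange (to x = -13.5 mm). Grip from above across the two ribs (50 mm over their outsides), fingertips above the plate's underside
- guard_foot (a point): Middle of the flange's lower edge, inner face (x = 0, z = -32 mm in the guard's frame). After ejection it still reaches 21 mm down into the cavity, so lift the guard straight up
- carton: The larger carton, brown card, closed, 1.2 kg: 114 (x) x 164 (y) x 65 (z) mm; the long edges run along its y. Origin at the centre of its underside, z up; the two long top edges lie at x = +-57 mm, z = 65 mm, their middles at y = 0
- small_carton: A smaller brown carton, 92 x 122 x 63 mm, not to be used; origin at the centre of its underside
- tape_roll: Roll of clear packing tape lying flat, 109 mm across, 48 mm high; bystander; origin at the centre of its underside
- stapler: Red and black stapler, 142 mm long, 54 mm high; bystander; origin at the centre of its underside
- tape_measure: Yellow tape measure, 66 x 35 x 64 mm; bystander; origin at the centre of its underside
- marker: White marker pen with a black cap, lying, 135 mm long; bystander; origin at the centre of its underside
- staple_box: White box of staples, 36 x 62 x 22 mm; bystander; origin at the centre of its underside

How it is judged:
On the way, in this order (a step that is already met when the one before it is completed fails the run):
1. the ejector lever is pushed right down and the guard has risen out of the cavity (value of joint ejector above 0.4 rad and z of guard in the frame of former above 0.066 m), for 0.2 s.
2. the guard is lifted clear of the former (z of guard in the frame of former above 0.1 m and contact force between guard and former below 0.1 N), for 0.1 s.
At the end, for the whole second after the job is handed in: The guard rests released astride a long top edge of the larger carton: plate flat (height within 4 mm, tilt under 4 degrees), flange within 7 mm of the side and parallel within 7 degrees, within 15 mm of mid-edge; carton upright, within 30 mm of its start ((x of guard in the frame of carton between -0.064 and -0.053 m or x of guard in the frame of carton between 0.053 and 0.064 m) and y of guard in the frame of carton between -0.015 and 0.015 m and z of guard in the frame of carton between 0.061 and 0.069 m and angle between guard's own z axis and vertical below 0.07 rad and angle between the x axis of guard and the x axis of carton, either way round below 0.12 rad and linear speed of guard below 0.01 m/s and distance of carton from where it was at the start of the episode below 0.03 m and angle between carton's own z axis and vertical below 0.05 rad); the robot touches nothing.
It fails at once if one of the other things on the bench (small carton, tape roll, stapler, tape measure, marker, staple box) is shifted by more than 40 mm (distance of any of small_carton, tape_roll, stapler, tape_measure, marker, staple_box from where it was at the start of the episode above 0.04 m).
It fails at once if the larger carton is shoved by more than 30 mm (distance of carton from where it was at the start of the episode above 0.03 m).
It also fails if it takes over 58 s, if anything falls off the work surface, if the arm or the gripper's body presses on something with over 40 N, if the wrist force passes 120 N, or if a joint passes its speed limit or range.

## Working session

There is one attempt and no reset: what is moved stays moved. The work goes in short steps, Python scripts to look and compute and a shell command to move; the robot and the scene stay as the last step left them, time stands still between calls to the robot, and variables do not carry over. Pictures are saved under pics/ and viewed, at most 11 in all, crops included, and the job is handed in when it is done.

```bash
mkdir -p pics; cat > h.py <<'E'
import numpy as np, cv2
from cell import sensors, imaging, robot
def cam(n):
    c=imaging.read_camera(n); 
    for k in("K","D","position","rotation","z_map"): c[k]=np.array(c[k],float)
    R=c["rotation"]
    if R.shape!=(3,3):
        from scipy.spatial.transform import Rotation as Ro
        R=Ro.from_quat(np.r_[R[1:],R[0]]).as_matrix()
    c["R"]=R; return c
def rays(c,px):
    p=cv2.undistortPoints(np.array(px,float).reshape(-1,1,2),c["K"],c["D"]).reshape(-1,2)
    return np.c_[p,np.ones(len(p))]@c["R"].T
def onplane(c,px,z):
    d=rays(c,px); return c["position"]+d*((z-c["position"][2])/d[:,2])[:,None]
def cloud(c):
    h,w=c["z_map"].shape; v,u=np.mgrid[:h,:w]
    P=c["position"]+rays(c,np.c_[u.ravel(),v.ravel()])*c["z_map"].reshape(-1,1)
    P[c["z_map"].ravel()==0]=np.nan
    return P.reshape(h,w,3)
E
python3 - <<'E'
from h import *
for n in("top","side"):
    c=cam(n); cv2.imwrite(f"pics/{n}0.png",c["frame"]); print(n,c["K"],c["D"],c["position"],c["R"])
print(sensors.get_state())
E
```

```text
top [[519.59137277   0.         279.85422261]
 [  0.         519.59137277 200.82028622]
 [  0.           0.           1.        ]] [-0.08829382  0.          0.          0.          0.        ] [ 0.12416297 -0.27023855  1.71317149] [[ 0.47639637 -0.84317532  0.24920249]
 [-0.87921545 -0.45851803  0.12938858]
 [ 0.00516658 -0.28074293 -0.95976909]]
side [[458.88311625   0.         272.24454157]
 [  0.         458.88311625 209.63077678]
 [  0.           0.           1.        ]] [0.03447314 0.         0.         0.         0.        ] [0.37290919 0.98017841 0.87717244] [[-0.98701678 -0.1036771   0.12267412]
 [-0.16050818  0.6085449  -0.77711661]
 [ 0.00591649 -0.78671733 -0.61728505]]
{'clock': 0.1, 'joint_positions': array([ 1.11287639e+00,  8.79073038e-02,  1.37213644e+00, -9.35323844e-06,
        1.68360295e+00, -1.03103599e-01]), 'dq': array([-0.00073629, -0.00281742, -0.00386975, -0.00070981, -0.00028858,
        0.00123282]), 'effort': array([ 1.76193411e-03, -3.53016794e+01, -3.14219141e+01, -1.20198974e-04,
        7.94802880e-03,  2.43159008e-05]), 'tcp_pos': array([0.19095098, 0.51545878, 0.3028248 ]), 'ee_rot': array([-2.79861635e-04,  1.76479438e-01,  9.84303791e-01, -9.88162845e-04]), 'contact_force': array([-0.29108642, -0.73684113,  0.05955097]), 'moment': array([-0.0342684 , -0.06768613, -0.04274038]), 'finger_force': 0.0, 'width': 0.08558253340345963}
```

View pics/top0.png

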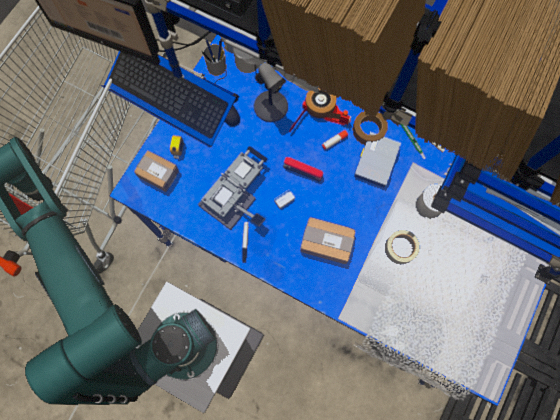

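View pics/side0.png

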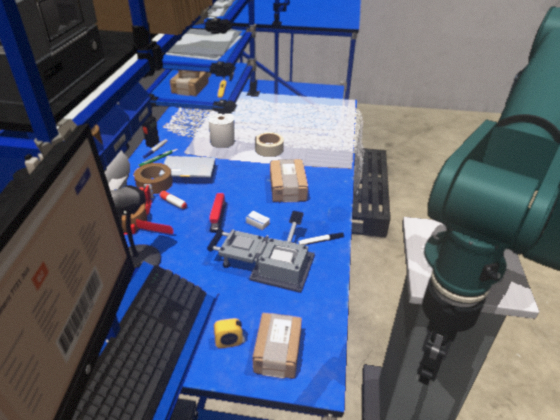

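The top view shows the former at about (232,190), its lever pad at (257,218) toward lower right, the larger carton at (328,240) and the small one at (155,170). In the side view the former is at (278,258), the pad at (296,217) and the larger carton at (288,180).

```bash
python3 - <<'E'
from h import *
for n,box,cb in(("top",(195,145,275,235),(295,210,365,270)),("side",(205,205,325,290),(262,155,315,205))):
    c=cam(n); P=cloud(c); hsv=cv2.cvtColor(c["frame"],cv2.COLOR_BGR2HSV)
    notblue=~((hsv[...,0]>100)&(hsv[...,0]<130)&(hsv[...,1]>120))
    z=P[...,2]
    def top(b,lo,hi,name):
        m=np.zeros(z.shape,bool); m[b[1]:b[3],b[0]:b[2]]=1
        m&=notblue&(z>lo)&(z<hi); p=P[m]
        r=cv2.minAreaRect((p[:,:2]*1000).astype(np.float32))
        k,l,s,ce=cv2.connectedComponentsWithStats(m.astype(np.uint8)); i=1+np.argmax(s[1:,4]); q=P[l==i]; r=cv2.minAreaRect((q[:,:2]*1000).astype(np.float32))
        print(n,name,len(q),"medz",np.median(q[:,2]).round(4),"c",np.round(r[0],1),"size",np.round(r[1],1),"ang",round(r[2],1))
    top(cb,.05,.085,"carton"); top(box,.05,.075,"former top"); top(box,.03,.12,"former all")
    bl=P[...,2][~notblue&(np.abs(z)<.02)]; print("bench z",np.median(bl))
    b=box; s=c["frame"][b[1]:b[3],b[0]:b[2]]
    cv2.imwrite(f"pics/{n}crop.png",cv2.resize(s,None,fx=6,fy=6,interpolation=cv2.INTER_CUBIC))
E
```

```text
top carton 1647 medz 0.0635 c [ 516.1 -245.9] size [115.3 161.8] ang 13.2
top former top 1643 medz 0.0631 c [545.  121.6] size [100.3 247.6] ang 81.9
top former all 1978 medz 0.0627 c [540.1  81.2] size [182.1 248.5] ang 83.0
bench z 1.517617309976238e-05
side carton 1061 medz 0.0637 c [ 516.4 -246.5] size [111.5 168.1] ang 12.4
side former top 2331 medz 0.0629 c [547.1 120.7] size [103.7 249.1] ang 82.9
side former all 2924 medz 0.0624 c [540.1  67. ] size [208.9 249.1] ang 81.8
bench z 0.00010148150239658316
```

View pics/topcrop.png

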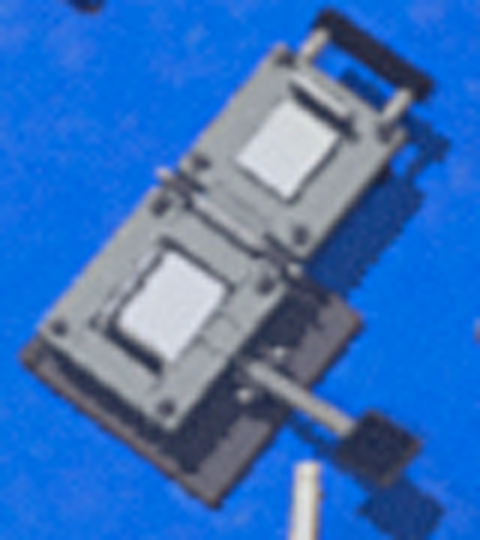

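View pics/sidecrop.png

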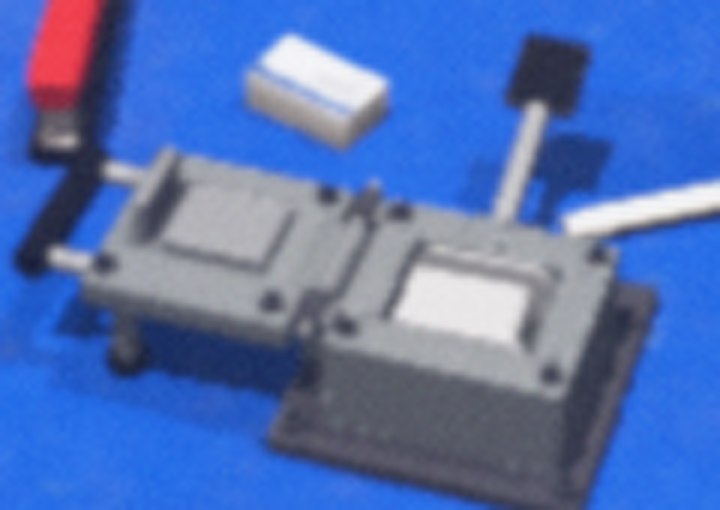

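The crops show the block's top corners in the top crop (left 42,325; bottom 170,430; right 290,285; far 165,185) and the pad centre at (378,447). In the side crop the pad centre is (548,72). The guard plate is in the cavity, and the upper half points to world +x.

```bash
python3 - <<'E'
from h import *
T=cam("top"); S=cam("side")
tc=lambda a:np.array(a,float)/6+[195-.4,145-.4]
sc=lambda a:np.array(a,float)/6+[205-.4,205-.4]
tk=onplane(T,tc([(42,325),(170,430),(290,285),(165,185)]),.062); sk=onplane(S,sc([(320,315),(560,385),(615,250),(375,205)]),.062)
print(tk.round(4),tk.mean(0).round(4)); print(sk.round(4),sk.mean(0).round(4))
def tri(a,b):
    d1=rays(T,[a])[0];d2=rays(S,[b])[0];A=np.c_[d1,-d2];s=np.linalg.lstsq(A,S["position"]-T["position"],rcond=None)[0]
    p=T["position"]+s[0]*d1;q=S["position"]+s[1]*d2;return ((p+q)/2).round(4),np.linalg.norm(p-q).round(4)
print("pad",tri(tc((378,447)),sc((548,72))))
# colour-based pad (dark rubber) in height range
for n,c,b in(("top",T,(195,145,275,235)),("side",S,(205,205,325,290))):
    P=cloud(c);g=c["frame"].max(2);m=np.zeros(g.shape,bool);m[b[1]:b[3],b[0]:b[2]]=1
    m&=(g<75)&(P[...,2]>.055)&(P[...,2]<.1)&(P[...,1]<.04)&(P[...,1]>-.08)
    q=P[m];print(n,"pad cloud",len(q),np.median(q,0).round(4)); r=cv2.minAreaRect((q[:,:2]*1000).astype(np.float32));print(np.round(r[0]),np.round(r[1]),r[2])
    # former orientation: grey top incl. upper half
    v=np.array([np.cos(np.radians(-8)),np.sin(np.radians(-8))])
    # bright plate in cavity
    hsv=cv2.cvtColor(c["frame"],cv2.COLOR_BGR2HSV)
    m=np.zeros(g.shape,bool);m[b[1]:b[3],b[0]:b[2]]=1
    m&=(g>185)&(hsv[...,1]<60)&(P[...,2]>.035)&(P[...,0]<.56)&(P[...,1]>.08)
    q=P[m];r=cv2.minAreaRect((q[:,:2]*1000).astype(np.float32));print(n,"plate",len(q),np.median(q,0).round(4),np.round(r[0],1),np.round(r[1],1),r[2])
E
```

```text
[[0.4351 0.1839 0.062 ]
 [0.4171 0.0914 0.062 ]
 [0.5208 0.0747 0.062 ]
 [0.5383 0.1653 0.062 ]] [0.4778 0.1288 0.062 ]
[[0.5394 0.1529 0.062 ]
 [0.4343 0.177  0.062 ]
 [0.4202 0.0917 0.062 ]
 [0.5282 0.0802 0.062 ]] [0.4805 0.1255 0.062 ]
pad (array([ 0.4621, -0.0147,  0.0708]), np.float64(0.0015))
top pad cloud 13 [ 0.4675 -0.0057  0.0729]
[466.  -8.] [17. 33.] 38.34225845336914
top plate 171 [0.4816 0.1293 0.0517] [495.7 128.9] [47.6 82.8] 83.02548217773438
side pad cloud 75 [ 0.4621 -0.0098  0.0728]
[462. -12.] [30. 24.] 78.9505615234375
side plate 221 [0.4819 0.1259 0.0524] [481.7 120.6] [78.1 53.7] 87.08555603027344
```

```bash
python3 -m jog '0 0 -0.1 0 0 0 0;0 0 -0.097 0 0 0 0;0 0 0 -10 -14 0 0;0 0 0 -20 -28 0 0;0 0 0 -20 -28 0 0;0 0 0 -20 -28 0 0;0 0 0 -20 -28 0 0;0 0 0 -20 -28 0 0;0 0 0 -20 -28 0 0;0 0 0 -20 -28 0 0;0 0 0 -20 -28 0 0;0 0 0 -20 -28 0 0;0 0 0 -20 -28 0 0;0 0 0 -20 -28 0 0;0 0 0 -20 -28 0 0;0 0 0 -20 -28 0 0;0 0 0 -20 -28 0 0;0 0 0 -20 -28 0 0;0 0 0 -10 -14 0 0;0 0 0 0 0 0 0' 30
cat >> h.py <<'E'
def to(x,y,z,yaw=None):
    "tool-axis shift (mm) to world target; yaw = direction of world yaw where tool y = R(yaw)*y"
    from scipy.spatial.transform import Rotation as Ro
    s=sensors.get_state();q=s["ee_rot"];R=Ro.from_quat(np.r_[q[1:],q[0]]).as_matrix()
    print("tcp",np.round(s["tcp_pos"],4),"tool yaw deg",np.degrees(np.arctan2(-R[0,1],R[1,1])).round(2),"tilt",R[:,2].round(4),"F",np.round(s["contact_force"],1),"w",round(s["width"],4),"t",s["clock"])
    print("shift mm",(R.T@(np.array([x,y,z])-s["tcp_pos"])*1000).round(1))
    if yaw is not None:
        cy,sy=np.cos(np.radians(yaw)),np.sin(np.radians(yaw));G=np.array([[-cy,-sy,0],[-sy,cy,0],[0,0,-1]]).astype(float)
        print("turn",Ro.from_matrix(R.T@G).as_rotvec().round(4),"shift after turn",(G.T@(np.array([x,y,z])-s["tcp_pos"])*1000).round(1))
E
python3 -c "
from h import *
to(.4615,-.018,.165,-9)"
```

```text
clock: 1.97
tcp_pos: [0.4378, 0.02, 0.3035]
ee_rot: [-0.0, 0.081, 0.997, -0.001]
contact_force: [-0.4, 0.5, 0.4]
width: 0.0002
finger_force: 0.0
tcp [0.4378 0.02   0.3035] tool yaw deg -9.34 tilt [-2.0e-04 -1.3e-03 -1.0e+00] F [-0.4  0.5  0.4] w 0.0002 t 1.9667
shift mm [-29.6 -33.5 138.6]
turn [-0.0013  0.     -0.0059] shift after turn [-29.4 -33.9 138.5]
```

```bash
python3 -m jog '0 0 0 -10 -11 10 0;0 0 0 -10 -11 30 0;0 0 0 -10 -11 30 0;0 0 0 0 0 30 0;0 0 0 0 0 25 0;0 0 0 0 0 13 0;0 0 0 0 0 0 0;0 0 0 0 0 6 0;0 0 0 0 0 6 0;0 0 0 0 0 6 0;0 0 0 0 -1 5 0;0 0 0 0 -1 5 0;0 0 0 0 0 0 0'
python3 -c "
from h import *
to(.4605,-.022,.106,-9)"
```

```text
clock: 3.05
tcp_pos: [0.4615, -0.0167, 0.1385]
ee_rot: [0.001, 0.079, 0.997, -0.0]
contact_force: [0.0, -0.4, 1.2]
width: -0.0001
finger_force: 0.2
tcp [ 0.4615 -0.0167  0.1385] tool yaw deg -9.05 tilt [ 0.0023 -0.0011 -1.    ] F [ 0.  -0.4  1.2] w -0.0001 t 3.05
shift mm [ 0.2 -5.3 32.5]
turn [-0.0008  0.0024 -0.0009] shift after turn [ 0.2 -5.3 32.5]
```

```bash
python3 -m jog '0 0 0 0 -1 5 0;0 0 0 0 -1 5 0;0 0 0 0 -1 5 0;0 0 0 0 -1 5 0;0 0 0 0 -1 5 0;0 0 0 0 0 4 0;0 0 0 0 0 3 0;0 0 0 0 0 1 0;0 0 0 0 0 0 0;0 0 0 0 0 0 0;0 0 0 0 0 0 0'
python3 - <<'E'
from h import *
to(.4605,-.022,.106,-9)
S=cam("side");s=S["frame"][205:290,205:325];cv2.imwrite("pics/s2.png",cv2.resize(s,None,fx=6,fy=6,interpolation=2))
E
```

```text
clock: 3.97
tcp_pos: [0.4609, -0.0217, 0.1067]
ee_rot: [0.001, 0.079, 0.997, -0.001]
contact_force: [-1.9, -3.3, 10.1]
width: -0.0
finger_force: 5.9
tcp [ 0.4609 -0.0217  0.1067] tool yaw deg -9.03 tilt [ 0.0023 -0.0015 -1.    ] F [-1.9 -3.3 10.1] w -0.0 t 3.9667
shift mm [ 0.4 -0.3  0.7]
turn [-0.0012  0.0025 -0.0006] shift after turn [ 0.4 -0.3  0.7]
```

View pics/s2.png

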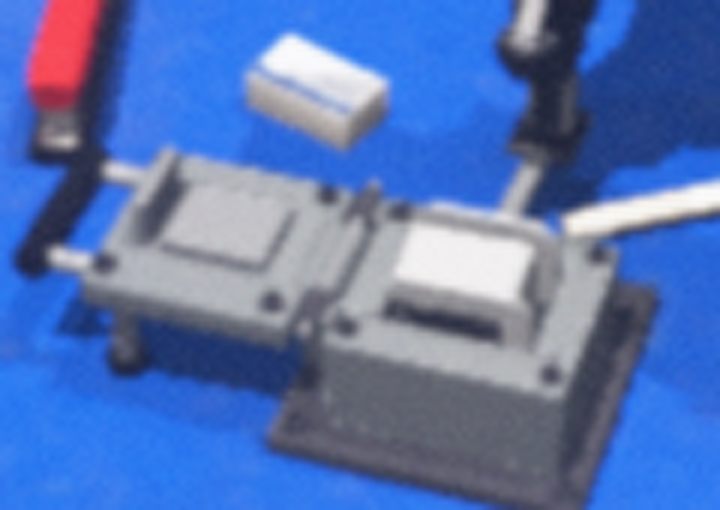

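The lever is flat and the guard stands proud of the block, with its plate at crop (465,255). I'll raise the arm and measure the guard.

```bash
python3 -m jog '0 0 0 0 0 -10 0;0 0 0 0 0 -30 20;0 0 0 0 0 -30 50;0 0 0 0 0 -30 85;0 0 0 0 0 -30 85;0 0 0 0 0 -20 85;0 0 0 0 0 0 85'
python3 - <<'E'
from h import *
to(.479,.127,.2,-9)
for n,b in(("top",(195,145,275,235)),("side",(205,205,325,290))):
    c=cam(n);P=cloud(c);z=P[...,2];g=c["frame"].max(2)
    m=np.zeros(g.shape,bool);m[b[1]:b[3],b[0]:b[2]]=1
    m&=(z>.071)&(z<.1)&(P[...,0]<.53)&(P[...,1]>.06)&(P[...,1]<.19)
    k,l,s,ce=cv2.connectedComponentsWithStats(m.astype(np.uint8)); i=1+np.argmax(s[1:,4]); q=P[l==i]
    r=cv2.minAreaRect((q[:,:2]*1000).astype(np.float32)); print(n,"guard",len(q),np.median(q,0).round(4),np.round(r[0],1),np.round(r[1],1),r[2])
    hi=q[q[:,2]>.081];r=cv2.minAreaRect((hi[:,:2]*1000).astype(np.float32)); print("  ribs",len(hi),np.median(hi[:,2]).round(4),np.round(r[0],1),np.round(r[1],1),r[2])
    s=c["frame"][b[1]:b[3],b[0]:b[2]];cv2.imwrite(f"pics/{n}3.png",cv2.resize(s,None,fx=6,fy=6,interpolation=2))
E
```

```text
clock: 4.6
tcp_pos: [0.4617, -0.0208, 0.2598]
ee_rot: [0.004, 0.079, 0.997, 0.0]
contact_force: [-0.2, -0.1, 1.1]
width: 0.0719
finger_force: 0.0
tcp [ 0.4617 -0.0208  0.2598] tool yaw deg -9.01 tilt [ 8.7e-03  1.0e-04 -1.0e+00] F [-0.2 -0.1  1.1] w 0.0719 t 4.6
shift mm [  6.5 148.6  60. ]
turn [ 0.0014  0.0085 -0.0001] shift after turn [  6.  148.7  59.8]
top guard 113 [0.4761 0.1181 0.0783] [474.6 119.1] [25.2 61.5] 83.83950805664062
  ribs 37 0.0848 [472.6 117.7] [22.1 58. ] 83.83950805664062
side guard 392 [0.4781 0.1262 0.0781] [477.5 128.9] [56.1 63.8] 81.58857727050781
  ribs 116 0.0849 [477.6 128.6] [56.2 56.5] 82.6434097290039
```

View pics/top3.png

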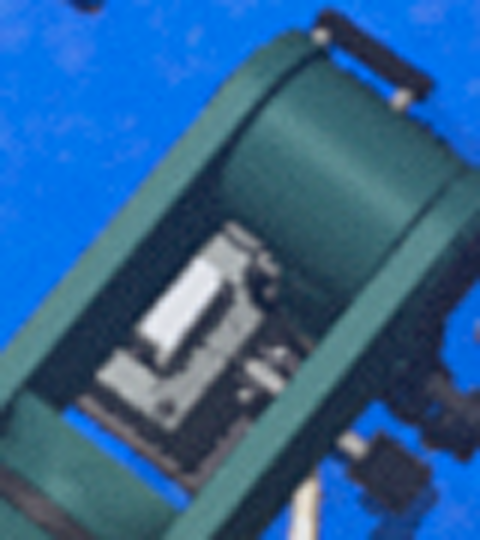

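The top view is now partly blocked by the arm. It shows the raised guard's plate at crop (180,305), still square in the cavity, and the side-view cloud puts the rib tops at 85 mm (86.5 expected).

```bash
python3 -m jog '0 0.008 -0.017 0 0 0 85;0 0 0 1 20 0 85;0 0 0 2 30 0 85;0 0 0 2 30 0 85;0 0 0 2 30 0 85;0 0 0 1 25 10 85;0 0 0 0.5 14 25 85;0 0 0 0 0 25 85;0 0 0 0 0 20 85;0 0 0 0 0 0 85;0 0 0 0 0 0 85'
python3 - <<'E'
from h import *
to(.474,.128,.147,-8)
S=cam("side");s=S["frame"][190:275,225:325];cv2.imwrite("pics/s4.png",cv2.resize(s,None,fx=7,fy=7,interpolation=2))
E
```

```text
clock: 5.62
tcp_pos: [0.4702, 0.1275, 0.172]
ee_rot: [-0.008, 0.07, 0.998, -0.0]
contact_force: [0.6, -0.3, 0.3]
width: 0.0848
finger_force: 0.0
tcp [0.4702 0.1275 0.172 ] tool yaw deg -8.03 tilt [-1.510e-02  4.000e-04 -9.999e-01] F [ 0.6 -0.3  0.3] w 0.0848 t 5.6167
shift mm [-4.1  1.  24.9]
turn [-0.0017 -0.015  -0.0006] shift after turn [-3.7  1.  25. ]
```

View pics/s4.png

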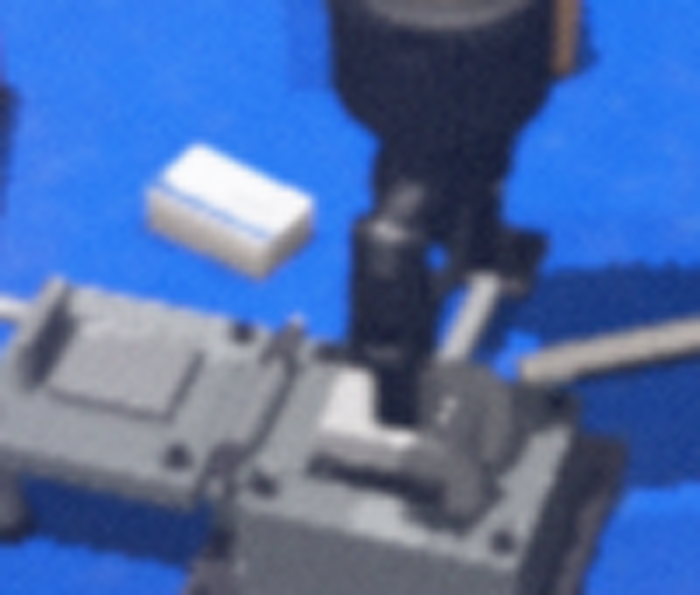

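The open fingers straddle the guard (near finger at crop (400,350), guard plate at (365,410)), clear of the block. I'll let it settle and check the tilt before descending.

```bash
python3 -m jog '0 0 0 0 0 0 85;0 0 0 0 0 0 85;0 0 0 0 0 0 85'; python3 -c "
from h import *
to(.474,.128,.147,-8)"
```

```text
clock: 5.92
tcp_pos: [0.4727, 0.1275, 0.1765]
ee_rot: [-0.003, 0.071, 0.998, 0.001]
contact_force: [0.2, -0.3, 0.5]
width: 0.0849
finger_force: 0.0
tcp [0.4727 0.1275 0.1765] tool yaw deg -8.09 tilt [-0.0051  0.0017 -1.    ] F [ 0.2 -0.3  0.5] w 0.0849 t 5.9167
shift mm [-1.4  0.6 29.5]
turn [ 0.001  -0.0053 -0.0016] shift after turn [-1.3  0.6 29.5]
```

```bash
python3 -m jog '0 -0.005 0 -1 0 4 85;0 0 0 0 0 7 85;0 0 0 0 0 7 85;0 0 0 0 0 6 85;0 0 0 0 0 4 85;0 0 0 0 0 1 85;0 0 0 0 0 0 85;0 0 0 0 0 0 85;0 0 0 0 0 0 85'; python3 -c "
from h import *
to(.474,.128,.147,-8)"
```

```text
clock: 6.67
tcp_pos: [0.473, 0.1276, 0.1463]
ee_rot: [-0.001, 0.07, 0.998, 0.0]
contact_force: [-0.7, 0.8, -0.4]
width: 0.0852
finger_force: 0.0
tcp [0.473  0.1276 0.1463] tool yaw deg -8.06 tilt [-2.2e-03  6.0e-04 -1.0e+00] F [-0.7  0.8 -0.4] w 0.0852 t 6.6667
shift mm [-0.9  0.6 -0.7]
turn [ 0.0003 -0.0023 -0.0011] shift after turn [-0.9  0.6 -0.7]
```

```bash
python3 -m jog '0 0 0 0 0 0 60;0 0 0 0 0 0 44;0 0 0 0 0 0 44;0 0 0 0 0 0 44;0 0 0 0 0 0 44;0 0 0 0 0 0 44;0 0 0 0 0 0 44;0 0 0 0 0 0 44' 35
python3 -m jog '0 0 0 0 0 -3 44;0 0 0 0 0 -8 44;0 0 0 0 0 -12 44;0 0 0 0 0 -15 44;0 0 0 0 0 -18 44;0 0 0 0 0 -18 44;0 0 0 0 0 -18 44;0 0 0 0 0 -18 44;0 0 0 0 0 -18 44;0 0 0 0 0 -12 44;0 0 0 0 0 -6 44;0 0 0 0 0 0 44;0 0 0 0 0 0 44;0 0 0 0 0 0 44;0 0 0 0 0 0 44'
python3 - <<'E'
from h import *
to(.474,.128,.147,-8)
S=cam("side");s=S["frame"][140:260,215:335];cv2.imwrite("pics/s5.png",cv2.resize(s,None,fx=5,fy=5,interpolation=2))
E
```

```text
clock: 7.33
tcp_pos: [0.4734, 0.1281, 0.1467]
ee_rot: [-0.0, 0.07, 0.998, 0.001]
contact_force: [1.6, 4.2, 2.1]
width: 0.0489
finger_force: 40.0
clock: 8.58
tcp_pos: [0.4727, 0.1273, 0.2904]
ee_rot: [-0.003, 0.07, 0.998, -0.0]
contact_force: [-0.4, -0.4, -1.1]
width: 0.0493
finger_force: 39.6
tcp [0.4727 0.1273 0.2904] tool yaw deg -8.07 tilt [-6.e-03 -1.e-04 -1.e+00] F [-0.4 -0.4 -1.1] w 0.0493 t 8.5833
shift mm [ -2.    1.  143.4]
turn [-0.0009 -0.0059 -0.0012] shift after turn [ -1.2   0.9 143.4]
```

View pics/s5.png

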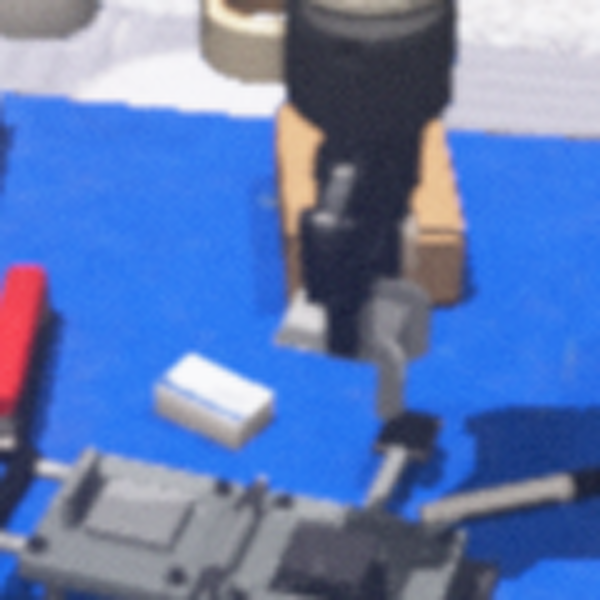

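The guard is held level. In the crop its plate tip is at (278,340), the inner corner at about (379,352), and the flange hangs down to (378–400,415). Next I work out where it sits in the hand.

```bash
python3 - <<'E'
from h import *
from scipy.spatial.transform import Rotation as Ro
s=sensors.get_state();q=s["ee_rot"];R=Ro.from_quat(np.r_[q[1:],q[0]]).as_matrix();p=np.array(s["tcp_pos"])
c=cam("side");y=R[:,1]
def onside(px,off=.025):
    d=rays(c,px);o=p+off*y;t=((o-c["position"])@y)/(d@y);return (c["position"]+d*t[:,None]-p)@R*1000
px=np.array([(278,341),(379,352),(377,385),(377,413),(400,413)])/5.+[215-.4,140-.4]
print("tool mm: -x(guard fwd), z below tcp\n",onside(px).round(1))
# cloud of guard
P=(cloud(c).reshape(-1,3)-p)@R*1000
g=c["frame"].reshape(-1,3).max(1)
m=(abs(P[:,1])<32)&(P[:,2]>45)&(P[:,2]<120)&(abs(P[:,0])<60)&(g>95)
Q=P[m];print(len(Q),np.percentile(Q,[1,5,50,95,99],axis=0).round(1))
f=Q[Q[:,2]>82];print("flange",len(f),np.percentile(f,[2,50,98],axis=0).round(1))
f=Q[(Q[:,2]<78)&(Q[:,0]<-18)];print("plate",len(f),np.percentile(f,[2,50,98],axis=0).round(1))
E
```

```text
tool mm: -x(guard fwd), z below tcp
 [[-33.7  25.   70. ]
 [ 15.1  25.   65.1]
 [ 14.6  25.   84.7]
 [ 15.   25.  101.5]
 [ 26.1  25.   98.8]]
357 [[-35.  -26.6  48.8]
 [-31.7 -23.8  59.1]
 [ 14.2   5.4  70.5]
 [ 26.2  28.5  98.8]
 [ 27.2  30.8 103.6]]
flange 79 [[ 14.  -24.6  82.8]
 [ 20.1  21.4  93.5]
 [ 27.   26.7 104.2]]
plate 65 [[-35.6 -15.   58.9]
 [-27.   20.9  68.8]
 [-19.3  25.7  72. ]]
```

```bash
python3 -m jog '0 0 -0.06 0 0 0 44;0 0 -0.1 0 0 0 44;0 0 -0.1 0 0 0 44;0 0 -0.08 0 0 0 44;0 0 -0.024 0 0 0 44;0 0 0 2.5 -11 0 44;0 0 0 5 -22 0 44;0 0 0 7 -31 0 44;0 0 0 7 -31 0 44;0 0 0 7 -31 0 44;0 0 0 7 -31 0 44;0 0 0 7 -31 0 44;0 0 0 7 -31 0 44;0 0 0 7 -31 0 44;0 0 0 7 -31 0 44;0 0 0 7 -31 0 44;0 0 0 7 -31 0 44;0 0 0 5 -22 0 44;0 0 0 2 -10 0 44;0 0 0 0 0 0 44'
python3 -m jog '0 0 0 0 0 0 44;0 0 0 0 0 10 44;0 0 0 0 0 20 44;0 0 0 0 0 20 44;0 0 0 0 0 15 44;0 0 0 0 0 5 44;0 0 0 0 0 0 44;0 0 0 0 0 0 44;0 0 0 0 0 0 44;0 0 0 0 0 0 44;0 0 0 0 0 0 44;0 0 0 0 0 0 44' | head -3
python3 - <<'E'
from h import *
to(.4731,-.2560,.205,12.8)
from scipy.spatial.transform import Rotation as Ro
c=cam("side");s=c["frame"][130:220,235:335];cv2.imwrite("pics/s6.png",cv2.resize(s,None,fx=6,fy=6,interpolation=2))
P=cloud(c)
# carton +y side/long edge re-measure: brown top pixels
hsv=cv2.cvtColor(c["frame"],cv2.COLOR_BGR2HSV)
st=sensors.get_state();q=st["ee_rot"];R=Ro.from_quat(np.r_[q[1:],q[0]]).as_matrix();p=np.array(st["tcp_pos"])
Q=(P.reshape(-1,3)-p)@R*1000;g=c["frame"].reshape(-1,3).max(1);sat=hsv[...,1].ravel()
m=(abs(Q[:,1])<32)&(Q[:,2]>55)&(Q[:,2]<108)&(abs(Q[:,0])<60)&(g>95)&(sat<70);Q=Q[m]
for n,f in(("flange",Q[Q[:,2]>80]),("plate",Q[(Q[:,2]<78)&(Q[:,0]<-18)])): print(n,len(f),np.percentile(f,[2,50,98],axis=0).round(1))
E
```

```text
clock: 10.35
tcp_pos: [0.4731, -0.2595, 0.2911]
ee_rot: [-0.002, -0.109, 0.994, 0.0]
contact_force: [-0.7, 0.3, -1.3]
width: 0.0488
finger_force: 39.6
clock: 11.35
tcp_pos: [0.4739, -0.2571, 0.2227]
ee_rot: [-0.001, -0.111, 0.994, -0.0]
tcp [ 0.4739 -0.2571  0.2227] tool yaw deg 12.78 tilt [-1.5e-03 -4.0e-04 -1.0e+00] F [ 0.1 -0.5 -1.9] w 0.0489 t 11.35
shift mm [ 0.5  1.3 17.7]
turn [-0.     -0.0016 -0.0003] shift after turn [ 0.5  1.3 17.7]
flange 43 [[ 13.6 -24.1  80.8]
 [ 19.5  23.   91. ]
 [ 26.9  30.  103.3]]
plate 68 [[-35.4 -27.5  59.2]
 [-26.9  -3.9  68.1]
 [-18.2  26.6  72.9]]
```

View pics/s6.png

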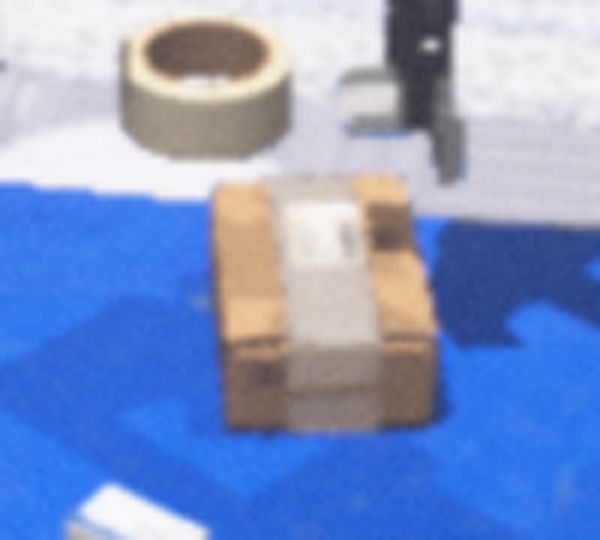

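The guard hangs above and beyond the carton. The carton's near long edge runs from crop (437,337) to (408,178), and the guard flange is at (450,150). I'll compare both in the same view so the calibration error cancels.

```bash
python3 - <<'E'
from h import *
from scipy.spatial.transform import Rotation as Ro
st=sensors.get_state();q=st["ee_rot"];R=Ro.from_quat(np.r_[q[1:],q[0]]).as_matrix();p=np.array(st["tcp_pos"])
c=cam("side");T=cam("top")
def k(a):return np.array(a,float)/6+[235-.4,130-.4]
e=onplane(c,k([(437,337),(408,178),(222,343),(212,184)]),.065);print("edge world",e.round(4)[:,:2].tolist());print("edge tool mm",((e-p)@R*1000).round(1).tolist())
d=e[0]-e[1];print("edge yaw",np.degrees(np.arctan2(-d[0],d[1])).round(1),"len",np.linalg.norm(d).round(4))
y=R[:,1];px=k([(433,150),(434,175),(342,128)]);dd=rays(c,px);t=((p+.025*y-c["position"])@y)/(dd@y);print("flange inner, plate tip",((c["position"]+dd*t[:,None]-p)@R*1000).round(1))
P=cloud(T);b=(slice(205,275),slice(290,370));hsv=cv2.cvtColor(T["frame"],cv2.COLOR_BGR2HSV)[b];Q=P[b]
nb=~((hsv[...,0]>100)&(hsv[...,0]<130)&(hsv[...,1]>120))&(Q[...,2]>.055)&(Q[...,2]<.075);Q=Q[nb];L=(Q-p)@R*1000
print("top carton in tool frame",len(L),np.percentile(L,[.5,2,50,98,99.5],axis=0).round(1))
E
```

```text
edge world [[0.4468, -0.1777], [0.4782, -0.3278], [0.5545, -0.1539], [0.5845, -0.3031]]
edge tool mm [[8.5, 83.4, 157.5], [11.0, -69.9, 157.4], [-101.8, 82.8, 157.2], [-98.1, -69.4, 157.2]]
edge yaw 11.8 len 0.1533
flange inner, plate tip [[  9.6  25.   81.8]
 [ 10.9  25.   96.7]
 [-37.6  25.   67.2]]
top carton in tool frame 479 [[-97.5 -77.2 150.2]
 [-95.  -75.1 152.2]
 [-15.1  49.3 159.3]
 [ 11.3  80.9 166.3]
 [ 12.   82.  166.9]]
```

```bash
python3 -m jog '0 0 0 1.5 2.5 5 44;0 0 0 0 0 10 44;0 0 0 0 0 10 44;0 0 0 0 0 10 44;0 0 0 0 0 6 44;0 0 0 0 0 5 44;0 0 0 0 0 5 44;0 0 0 0 0 5 44;0 0 0 0 0 4 44;0 0 0 0 0 3 44;0 0 0 0 0 0 44;0 0 0 0 0 0 44;0 0 0 0 0 0 44'
python3 - <<'E'
from h import *
to(.4731,-.2560,.139,12.8)
c=cam("side");s=c["frame"][130:220,235:335];cv2.imwrite("pics/s7.png",cv2.resize(s,None,fx=6,fy=6,interpolation=2))
E
```

```text
clock: 12.58
tcp_pos: [0.4716, -0.2549, 0.1592]
ee_rot: [-0.001, -0.111, 0.994, 0.0]
contact_force: [-0.2, 0.3, -1.9]
width: 0.049
finger_force: 39.6
tcp [ 0.4716 -0.2549  0.1592] tool yaw deg 12.79 tilt [-2.3e-03  1.0e-04 -1.0e+00] F [-0.2  0.3 -1.9] w 0.049 t 12.5833
shift mm [-1.2 -1.4 20.2]
turn [ 0.0006 -0.0022 -0.0002] shift after turn [-1.2 -1.4 20.2]
```

View pics/s7.png

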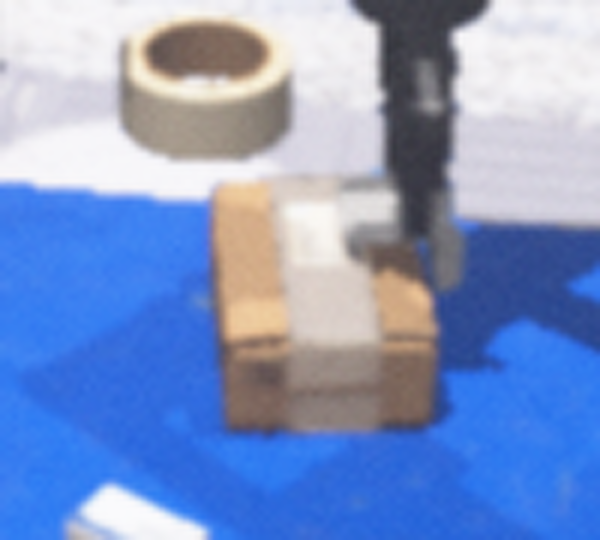

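The flange has passed outside the edge without contact (carton edge at about (425,270), flange inner face at about (434,270), gap 3–4 mm). I'll shift in 1.2 mm and lower to contact.

```bash
python3 -m jog '0 0 0 -1.2 0 4 44;0 0 0 0 0 5 44;0 0 0 0 0 4 44;0 0 0 0 0 3 44;0 0 0 0 0 2 44;0 0 0 0 0 1 44;0 0 0 0 0 0 44;0 0 0 0 0 0 44;0 0 0 0 0 0 44'
```

```text
clock: 13.38
tcp_pos: [0.4727, -0.2546, 0.14]
ee_rot: [-0.001, -0.111, 0.994, 0.0]
contact_force: [0.3, -0.1, -1.5]
width: 0.0489
finger_force: 39.6
```

```bash
python3 -m jog '0 0 0 0 0 1 44;0 0 0 0 0 0 44;0 0 0 0 0 0 44;0 0 0 0 0 0 44'
```

```text
clock: 13.72
tcp_pos: [0.4726, -0.2545, 0.1388]
ee_rot: [-0.001, -0.111, 0.994, 0.0]
contact_force: [0.3, -0.4, -0.9]
width: 0.0489
finger_force: 39.6
```

```bash
python3 -m jog '0 0 0 0 0 1 44;0 0 0 0 0 0 44;0 0 0 0 0 0 44;0 0 0 0 0 0 44'
```

```text
clock: 14.05
tcp_pos: [0.4727, -0.2546, 0.1383]
ee_rot: [-0.001, -0.111, 0.994, 0.0]
contact_force: [-0.7, 1.2, 1.9]
width: 0.0488
finger_force: 40.0
```

Contact was felt at the expected height, so I release and rise.

```bash
python3 -m jog '0 0 0 0 0 0 53;0 0 0 0 0 0 58;0 0 0 0 0 0 65;0 0 0 0 0 0 75;0 0 0 0 0 0 75;0 0 0 0 0 -4 75;0 0 0 0 0 -8 75;0 0 0 0 0 -15 75;0 0 0 0 0 -25 75;0 0 0 0 0 -30 75;0 0 0 0 0 -30 75;0 0 0 0 0 -30 75;0 0 0 0 0 -30 75;0 0 0 0 0 -15 75;0 0 0 0 0 0 75'
python3 -m jog '0 0 0 10 20 0 75;0 0 0 10 30 0 75;0 0 0 10 30 0 75;0 0 0 10 30 0 75;0 0 0 10 30 0 75;0 0 0 10 30 0 75;0 0 0 10 30 0 75;0 0 0 5 15 0 75;0 0 0 0 0 0 75;0 0 0 0 0 0 75'|head -2
python3 - <<'E'
from h import *
yaw=np.radians(12.8);A=np.array([[np.cos(yaw),np.sin(yaw)],[-np.sin(yaw),np.cos(yaw)]])
for n,b in(("top",(290,205,370,275)),("side",(255,145,320,210))):
    c=cam(n);P=cloud(c);Q=P[b[1]:b[3],b[0]:b[2]].reshape(-1,3);z=Q[:,2]
    L=np.c_[(Q[:,:2]-[.5162,-.2462])@A.T*1000,z*1000]
    ct=L[(z>.055)&(z<.067)];g=L[(z>.0685)&(z<.09)]
    print(n,"carton",np.percentile(ct,[1,50,99],axis=0).round(1).tolist(),"\n guard",len(g),np.percentile(g,[2,10,50,90,98],axis=0).round(1).tolist())
    r=cv2.minAreaRect(g[:,:2].astype(np.float32));print(np.round(r[0],1),np.round(r[1],1),r[2])
    fl=L[(L[:,0]<-60)&(L[:,2]>35)&(L[:,2]<63)];print(" flange",len(fl),np.percentile(fl,[5,50,95],axis=0).round(1).tolist())
    s=c["frame"][b[1]:b[3],b[0]:b[2]];cv2.imwrite(f"pics/{n}8.png",cv2.resize(s,None,fx=7,fy=7,interpolation=2))
a,b=cv2.imread("pics/top8.png"),cv2.imread("pics/side8.png")
h=455;f=np.hstack([cv2.resize(a,(455*80//70,455))[:, 60:460],cv2.resize(b,(400,400*65//65))[:h] if 0 else cv2.resize(b,(390,455))]);cv2.imwrite("pics/both8.png",f);print(f.shape)
to(.4731,-.2560,.139,12.8)
E
```

```text
clock: 15.3
tcp_pos: [0.4741, -0.2553, 0.3313]
ee_rot: [0.003, -0.111, 0.994, -0.003]
contact_force: [0.1, -0.1, 1.6]
width: 0.0752
finger_force: 0.0
clock: 16.13
tcp_pos: [0.352, -0.0612, 0.3248]
top carton [[-59.3, -77.9, 55.6], [2.7, 1.2, 62.8], [54.0, 80.1, 66.9]] 
 guard 295 [[-63.3, -68.2, 68.6], [-56.6, -44.6, 68.8], [-21.2, -0.3, 70.7], [22.6, 45.5, 77.0], [45.0, 75.0, 83.1]]
[-10.9   0.7] [121.3 156.7] 2.199627161026001
 flange 23 [[-70.4, -16.2, 38.3], [-62.0, 6.6, 47.9], [-61.1, 27.4, 59.8]]
side carton [[-67.1, -78.2, 55.5], [7.1, 24.4, 63.5], [54.8, 80.1, 66.8]] 
 guard 182 [[-67.3, -38.1, 68.6], [-60.0, -23.7, 68.9], [-35.5, -5.7, 71.7], [-7.2, 27.0, 77.9], [17.0, 30.8, 79.5]]
[-22.5  -5.7] [ 99.3 126.5] 7.691696643829346
 flange 35 [[-71.4, -21.7, 38.5], [-67.6, 24.7, 53.3], [-61.7, 29.2, 61.0]]
(455, 790, 3)
tcp [ 0.3526 -0.062   0.3247] tool yaw deg 12.76 tilt [-3.6e-03  4.0e-04 -1.0e+00] F [-0.5 -0.1  0.5] w 0.0749 t 16.2333
shift mm [ -75.3 -216.   185.2]
turn [ 0.0012 -0.0034 -0.0006] shift after turn [ -74.6 -215.8  185.7]
```

View pics/both8.png

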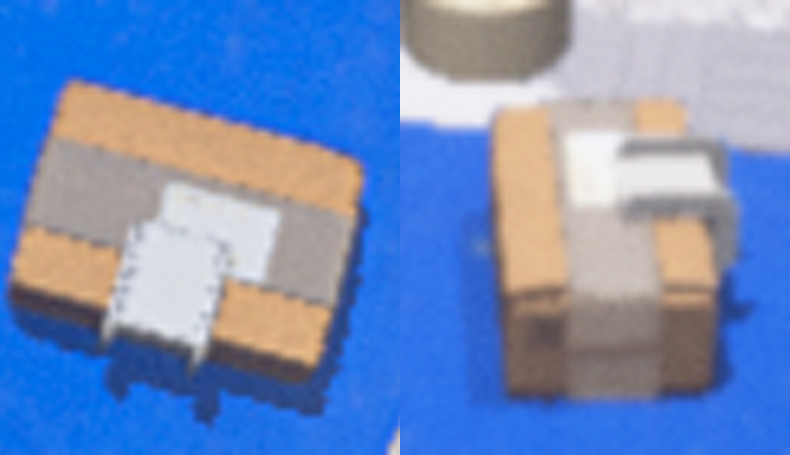

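The composite shows the guard seated astride the near long edge, released, with its plate flat: plate at (170,285) left, (665,180) right. I'll do a tighter check of its centring before handing in.

```bash
python3 - <<'E'
from h import *
yaw=np.radians(12.8);A=np.array([[np.cos(yaw),np.sin(yaw)],[-np.sin(yaw),np.cos(yaw)]])
for n,b in(("top",(290,205,370,275)),("side",(255,145,320,210))):
    c=cam(n);P=cloud(c);hsv=cv2.cvtColor(c["frame"],cv2.COLOR_BGR2HSV)[b[1]:b[3],b[0]:b[2]]
    Q=P[b[1]:b[3],b[0]:b[2]];L=np.concatenate([(Q[...,:2]-[.5162,-.2462])@A.T*1000,Q[...,2:]*1000],-1)
    sel=lambda m:L[m]
    nb=~((hsv[...,0]>100)&(hsv[...,0]<130)&(hsv[...,1]>120))
    m=nb&(L[...,2]>73)&(L[...,2]<88)&(abs(L[...,1])<45)&(L[...,0]<0)
    g=L[m];print(n,"ribs",len(g),np.percentile(g,[3,50,97],axis=0).round(1).tolist(),np.round(cv2.minAreaRect(g[:,:2].astype(np.float32)),1) if 0 else cv2.minAreaRect(g[:,:2].astype(np.float32)))
    ct=L[nb&(L[...,2]>58)&(L[...,2]<70)];print(" carton rect",cv2.minAreaRect(ct[:,:2].astype(np.float32)))
    pl=L[m|(nb&(abs(L[...,1]-3)<17)&(L[...,0]>-50)&(L[...,0]<-15)&(L[...,2]>60)&(L[...,2]<75))]
    pp=L[nb&(abs(L[...,1]-3)<15)&(L[...,0]>-52)&(L[...,0]<-14)&(L[...,2]>60)&(L[...,2]<78)]
    f=np.linalg.lstsq(np.c_[pp[:,:2],np.ones(len(pp))],pp[:,2],rcond=None)[0];print(" plate slope",f.round(3),"medz",np.median(pp[:,2]).round(1))
E
```

```text
top ribs 65 [[-67.1, -27.6, 73.5], [-40.4, -1.1, 77.0], [-7.5, 29.2, 84.4]] ((-35.398860931396484, -2.730754852294922), (64.26673126220703, 69.9442138671875), 89.6093978881836)
 carton rect ((-8.770259857177734, 0.7157974243164062), (127.80677032470703, 161.0948028564453), 0.0902164950966835)
 plate slope [ 1.9000e-02 -5.0000e-03  6.8988e+01] medz 68.2
side ribs 71 [[-67.0, -25.9, 73.2], [-38.6, -15.5, 75.8], [-14.2, 29.3, 81.2]] ((-41.50191879272461, 2.1307601928710938), (57.66205596923828, 55.661842346191406), 88.62487030029297)
 carton rect ((-7.680973052978516, 0.717071533203125), (126.12267303466797, 165.5184783935547), 0.39400893449783325)
 plate slope [-3.1000e-02  2.9000e-02  6.7997e+01] medz 69.0
```

```bash
python3 -c "
from cell import robot
print(robot.hand_in())"
```

```text
the job is handed in; nothing more can be done
None
```

I ejected the guard, lifted it out and set it astride the larger carton's near long edge: by camera the plate is flat at the right height and within a few mm of mid-edge, the arm is clear, and I handed in at about 16 s of the 58 s (no verdict was returned).

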